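# Tap the green microplate home in the two-lane reader

## Robot

A 6-joint arm with a two-finger parallel gripper is mounted at the origin on the work surface. World frame = base frame: x ahead of the robot, y to its left, z up, the work surface at z = 0. Lengths are in m, angles in rad, forces in N, time in s.
With the tool pointing down it reaches from about 0.35 to 0.975 m from the base axis. Payload 7.1 kg.
Tool frame: the origin (TCP) lies midway between the tips of the shut fingers; the grasp point (between the pads) lies 19 mm behind it; z points along the fingers, y is the line along which they close (so a half turn about z gives the same grasp; the last joint's range is limited). The gripper opens to 88 mm and grips with 3 to 60 N. Pads are 20 mm wide; open, the fingers measure 115 mm over their backs; the gripper's body (75 mm by 178 mm) begins 61 mm behind the grasp point.
Start: joints at [1.186, 0.423, 1.63, -0, 1.089, -0.019], TCP at [0.224, 0.584, 0.223] pointing down, gripper open.
Joint ranges: [-3, 3], [-0.9, 2.11], [0.09, 2.58], [-1.31, 4.45], [0.11, 2.69], [-2.54, 2.54]. Speed limits (rad/s): [2.39, 2.39, 3.01, 3.14, 3.14, 3.14].

## Interface

Orientations are given as a unit quaternion [w, x, y, z].
In Python, from station import move_pose, movel, movej, command_gripper, wait, inverse_kinematics, read_camera, camera_info, MotionError, job_done, get_time, get_joint_pos, get_qvel, get_effort, get_tcp_pos, get_ee_rot, get_ft_force, get_ft_torque, get_grip_width, get_finger_force gives the robot as it stands. Calls block until the motion is done:
- move_pose(position, orientation): joint-space move of the TCP to a pose.
- movel(position, frame=None, v=0.15, until_force=None): straight line of the TCP; frame=None keeps the orientation; v is the mean speed in m/s. With until_force (N) it stops when the force on the tool has changed by that much, and returns True; else False.
- movej(angles): joint-space move.
- command_gripper(opening): opening from 0.0 (shut) to 1.0 (fully open); the grip force is fixed at half the most; returns when the fingers have stopped.
- wait(seconds).
- inverse_kinematics(position, orientation): joint angles nearest the present ones, or None.
- read_camera(name): name is "scene" or "side" or "wrist"; returns the picture (384x512x3 uint8, red, green, blue); there is no depth.
- camera_info(name): a dict with "intrinsics" (3x3 intrinsics, pixels), "dist" ([k1, k2, p1, p2, k3] as OpenCV has them; the pictures are not rectified), "T" (4x4, takes a point from camera to world coordinates); the wrist camera has in their place "tool_from_camera" (4x4, takes a point from camera to tool coordinates, whose origin is the TCP and whose axes are the flange's). Camera axes: x right, y up, looking along -z (the intrinsics and any distortion apply to the point x, -y, -z); pixel columns grow to the right and rows downward; lengths in m; the calibration is good to about 2 mm. A picture is of the moment at which its call begins: read the wrist's pose just before it. camera_info takes no time and is no camera call.
A pose or a line that the arm cannot do raises MotionError and nothing moves.
- job_done(): hands the job in; it is judged then, once.
Readings, each from a call of its own:
- get_time(): time.
- get_joint_pos(): joint angles.
- get_qvel(): joint speeds.
- get_effort(): joint torques, N m.
- get_tcp_pos(): TCP position.
- get_ee_rot(): TCP orientation.
- get_ft_force(): force on the tool from outside, world axes, zero at the start.
- get_ft_torque(): the same for the moment, N m.
- get_grip_width(): opening from 0.0 (shut) to 1.0 (fully open).
- get_finger_force(): force on a finger pad.
Only numpy, scipy, OpenCV 4.12 (cv2) and the standard library are available. Lean on these libraries where they do the work, as an engineer would, in place of code of your own. Each camera call takes 0.05 s, during which the arm holds its last target. There are 200 camera calls.

## Task

Pick up the blue-footed pusher by its handle and use its foot to tap the green plate along its lane, under the white hood, until it is fully home against the hidden end stop. Use at least two short taps: after the first, draw the pusher clear so that the plate comes to rest while still at least a centimetre short of the stop; touch the plate with the pusher only, and leave the orange plate alone. Finally stand the pusher upright on the bench, off the reader, and let go.

Things in the scene. Friction and masses are not known exactly. Their poses are not given: they have to be found in the camera images.
- reader: Fixed plate reader, 300 (x) x 216 mm; origin centre of underside, +x the push-in direction (away from robot). Bed 12 mm thick. Three rails, tops at z 26, form two lanes 90 mm wide, centred at y +51 and -51, open at -x. White hood, x +45 to +150, z 42 to 52, blue stripe at mouth, hides the rigid end stop, face at x +125 in both lanes. Yellow marks on rails: near edge of a plate at home (x -3).
- green_plate: Loose green 24-well microplate, 127.6 (x, along lane) x 85.4 x 14.5 mm, about 0.15 kg; origin centre of underside. Lies on the bed in either lane, square to it, 45 to 85 mm short of home. At home its origin is at x +61 of the reader, its near edge level with the yellow marks, 48 mm out of the hood. Slides with 1 to 3 N of friction and stops at once when not pushed.
- orange_plate: A plate to leave alone: same size and kind as the green one but orange, lying in the other lane; origin at the centre of its underside.
- pusher: Loose hand pusher, about 0.2 kg, upright on the bench left or right of the reader (an amber jar on the other side). Blue foot 36 (x) x 56 (y) x 22 mm high, flat sides; square white handle 22 x 22 mm, sides parallel to the foot's, rises from its middle, z 22 to 120, blue band on top. Origin centre of the foot's underside. Either 56 mm wide face can push; half a turn makes no difference.

How it is judged:
By the outcome, as a careful person would: the job done as asked, in the order asked, and still so for the second after the job is handed in, with the robot touching nothing.
It also fails if it takes over 48 s, if anything falls off the work surface, if the arm or the gripper's body presses on something with over 40 N, if the wrist force passes 120 N, or if a joint passes its speed limit or range.

## Working session

There is one attempt and no reset: what is moved stays moved. The work goes in short steps, each a Python script; the robot and the scene stay as the last script left them, time stands still between calls to the robot, and variables do not carry over. Pictures are saved under pics/ and viewed, at most 10 in all, crops included, and the job is handed in when it is done.

```bash
mkdir -p pics
python3 - <<'E'
from station import *
import cv2,numpy as np
a=[read_camera(n) for n in("scene","side","wrist")]
for n,i in zip(("scene","side","wrist"),a): cv2.imwrite(f"pics/{n}0.png",i[:,:,::-1])
cv2.imwrite("pics/scene0x.png",cv2.resize(a[0],(800,600),interpolation=cv2.INTER_CUBIC)[:,:,::-1])
cv2.imwrite("pics/side0x.png",cv2.resize(a[1],(800,600),interpolation=cv2.INTER_CUBIC)[:,:,::-1])
np.set_printoptions(precision=4,suppress=True)
for n in("scene","side","wrist"): print(camera_info(n))
print(get_time(),get_ee_rot(),get_tcp_pos())
E
```

```text
{'intrinsics': array([[485.9045,   0.    , 260.2697],
       [  0.    , 485.9045, 191.3482],
       [  0.    ,   0.    ,   1.    ]]), 'dist': array([-0.1733,  0.    ,  0.    ,  0.    ,  0.    ]), 'T': array([[ 0.7861, -0.4117,  0.461 ,  1.0006],
       [ 0.618 ,  0.5235, -0.5865, -0.6486],
       [ 0.0001,  0.746 ,  0.666 ,  0.7751],
       [ 0.    ,  0.    ,  0.    ,  1.    ]])}
{'intrinsics': array([[498.518 ,   0.    , 259.4443],
       [  0.    , 498.518 , 192.9624],
       [  0.    ,   0.    ,   1.    ]]), 'dist': array([-0.1565,  0.    ,  0.    ,  0.    ,  0.    ]), 'T': array([[ 0.8669,  0.2916, -0.4043,  0.0065],
       [-0.4981,  0.4747, -0.7256, -0.9013],
       [-0.0197,  0.8304,  0.5568,  0.7303],
       [ 0.    ,  0.    ,  0.    ,  1.    ]])}
{'intrinsics': array([[313.327 ,   0.    , 250.8682],
       [  0.    , 313.327 , 195.086 ],
       [  0.    ,   0.    ,   1.    ]]), 'dist': array([-0.0225,  0.    ,  0.    ,  0.    ,  0.    ]), 'tool_from_camera': array([[-0.0002,  0.9621,  0.2726,  0.0749],
       [ 1.    ,  0.0006, -0.0012, -0.0004],
       [-0.0013,  0.2726, -0.9621, -0.1627],
       [ 0.    ,  0.    ,  0.    ,  1.    ]])}
0.15 [-0.0001  0.1819  0.9833 -0.0006] [0.2234 0.5833 0.2221]
```

View pics/scene0x.png

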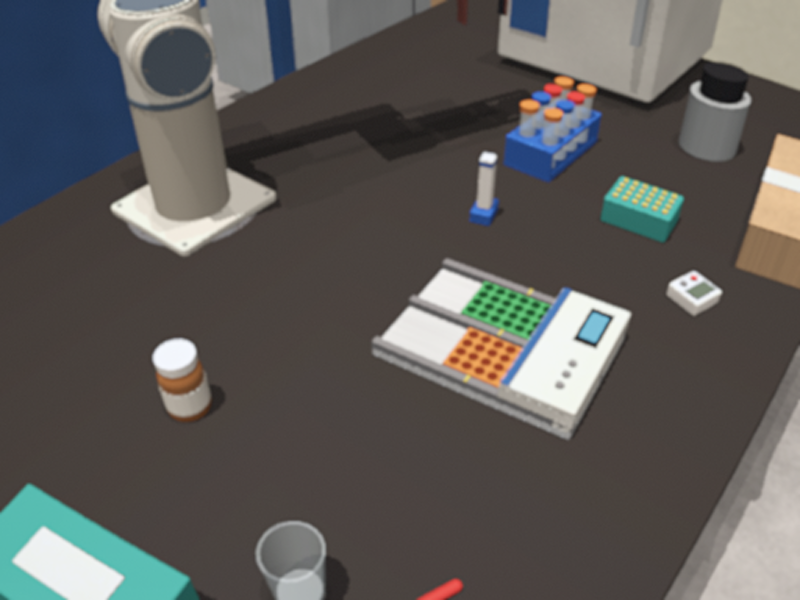

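View pics/side0x.png

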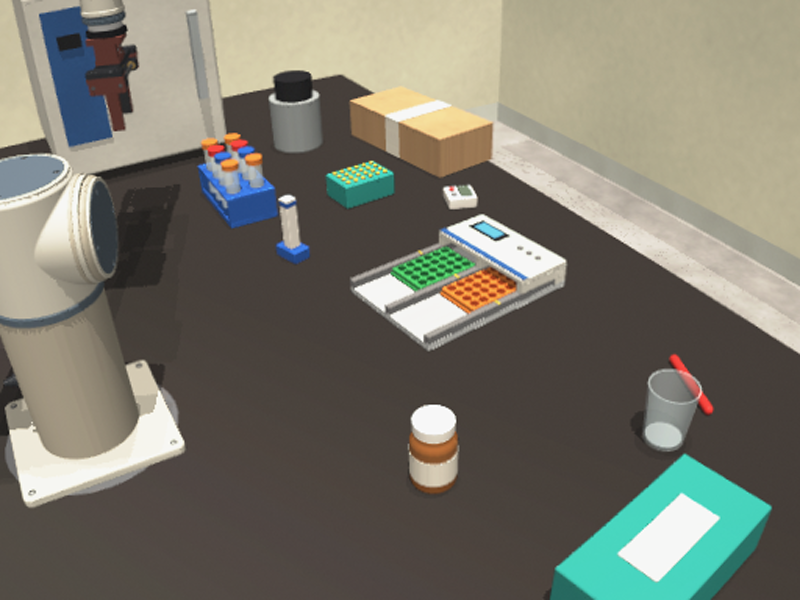

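The green plate is in the left lane, with the pusher at scene pixel (484,215) and side pixel (293,250). The orange plate is in the right lane and the jar is on the right. I'll get a coarse fix from these, then look with the wrist camera.

```bash
cat > h.py <<'E'
from station import *
import cv2,numpy as np
from scipy.spatial.transform import Rotation as R
np.set_printoptions(precision=4,suppress=True)
def rot(q): return R.from_quat(np.roll(q,-1))
def Tcam(name,tcp=None,q=None):
    i=camera_info(name)
    if name!="wrist": return i,i["T"]
    T=np.eye(4);T[:3,:3]=rot(q).as_matrix();T[:3,3]=tcp
    return i,T@i["tool_from_camera"]
def unproj(i,T,px,z):
    p=cv2.undistortPoints(np.array(px,float).reshape(-1,1,2),i["intrinsics"],np.array(i["dist"])).reshape(-1,2)
    d=np.c_[p[:,0],-p[:,1],-np.ones(len(p))]@T[:3,:3].T
    return T[:3,3]+d*((np.asarray(z)-T[2,3])/d[:,2])[:,None]
def proj(i,T,P):
    c=(np.asarray(P,float)-T[:3,3])@T[:3,:3]
    c=c*[1,-1,-1]
    return cv2.projectPoints(c,np.zeros(3),np.zeros(3),i["intrinsics"],np.array(i["dist"]))[0].reshape(-1,2)
def down(yaw): # tool z down, tool x axis at yaw in world
    r=R.from_euler('z',yaw)*R.from_euler('x',np.pi)
    return np.roll(r.as_quat(),1)
E
python3 - <<'E'
from h import *
s=.64
for n,px,z in [("scene",[[448,262],[375,347],[567,290],[631,313],[487,153],[484,215]],[.026,.026,.052,.052,.12,.011]),
 ("side",[[352,285],[430,342],[442,231],[483,215],[565,262],[288,199],[293,250]],[.026,.026,.052,.052,.052,.12,.011])]:
    i,T=Tcam(n); print(n,unproj(i,T,np.array(px)*s,np.array(z)))
print(get_tcp_pos(),rot(get_ee_rot()).as_matrix())
E
```

```text
scene [[ 0.4792  0.1197  0.026 ]
 [ 0.5093 -0.0945  0.026 ]
 [ 0.672   0.1485  0.052 ]
 [ 0.7695  0.162   0.052 ]
 [ 0.4264  0.299   0.12  ]
 [ 0.442   0.279   0.011 ]]
side [[ 0.4661  0.1069  0.026 ]
 [ 0.4949 -0.0978  0.026 ]
 [ 0.6695  0.1465  0.052 ]
 [ 0.7681  0.159   0.052 ]
 [ 0.789  -0.0547  0.052 ]
 [ 0.4347  0.2869  0.12  ]
 [ 0.4363  0.2946  0.011 ]]
[0.2234 0.5833 0.2221] [[-0.9338  0.3577 -0.0005]
 [ 0.3577  0.9338 -0.0011]
 [ 0.     -0.0012 -1.    ]]
```

Run:
```python
from h import *
move_pose([0.60,0.13,0.33],down(np.pi+.13))
wait(.15)
p,q=get_tcp_pos(),get_ee_rot(); im=read_camera("wrist")
np.savez("w1.npz",p=p,q=q,im=im)
cv2.imwrite("pics/w1.png",cv2.resize(im,(800,600),interpolation=cv2.INTER_CUBIC)[:,:,::-1])
print(get_time(),p,q,get_joint_pos())
```

```text
2.5 [0.5998 0.1307 0.3298] [-0.0002 -0.0655  0.9979  0.    ] [ 0.195   0.3064  1.5473  0.      1.2881 -1.5067]
```

View pics/w1.png

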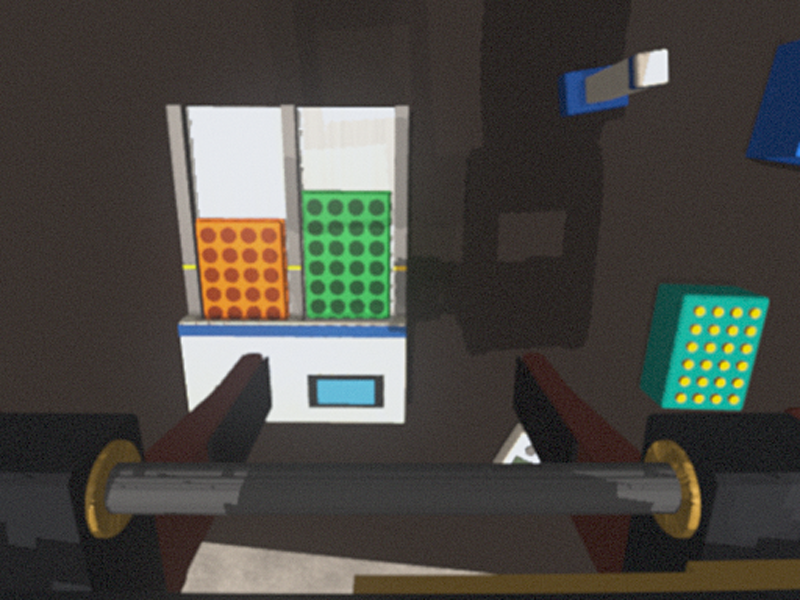

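The wrist view shows everything clearly: reader rails from (167,105) to (408,105), green near edge at row ~191, yellow marks at row ~267, and the pusher foot at (593,92). I'll enlarge for exact pixels.

Run:
```python
from h import *
im=np.load("w1.npz")["im"]
a=im[60:220,100:270]; cv2.imwrite("pics/w1a.png",cv2.resize(a,None,fx=3.7,fy=3.7,interpolation=cv2.INTER_CUBIC)[:,:,::-1])
b=im[20:90,340:440]; cv2.imwrite("pics/w1b.png",cv2.resize(b,None,fx=8,fy=8,interpolation=cv2.INTER_CUBIC)[:,:,::-1])
```

```text
(no output)
```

View pics/w1a.png

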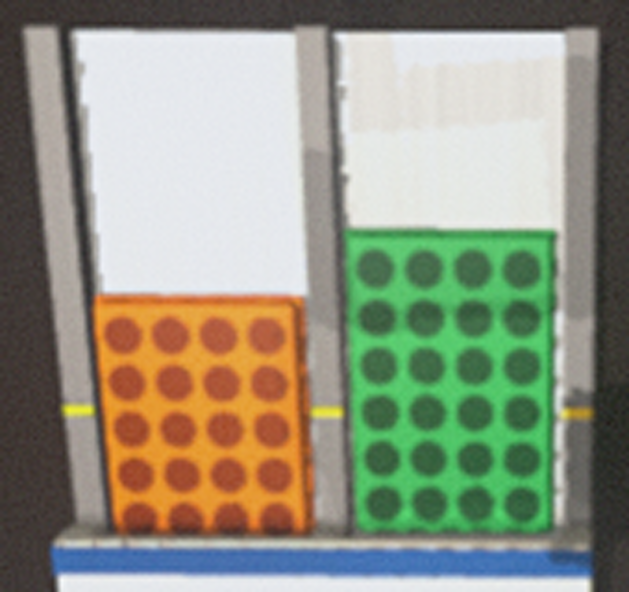

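View pics/w1b.png

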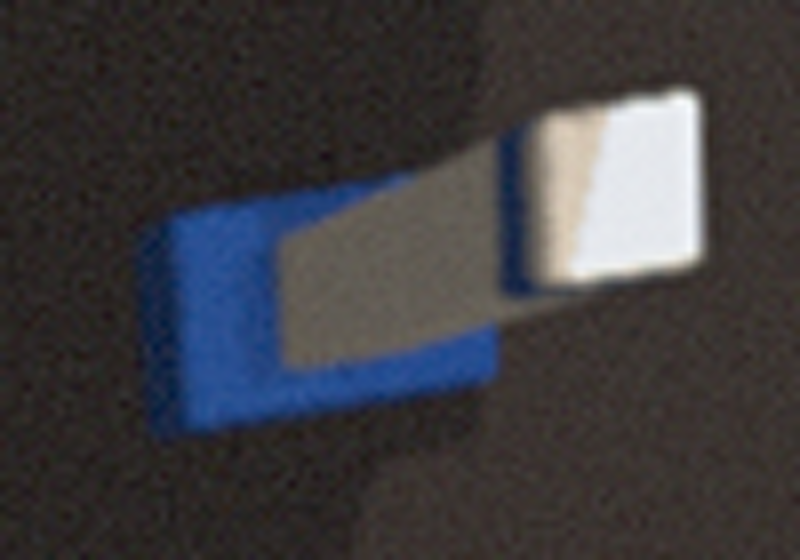

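Run:
```python
from h import *
from scipy.optimize import least_squares
d=np.load("w1.npz"); i,T=Tcam("wrist",d["p"],d["q"])
def fit(px,P,x0):
    P=np.array(P)/1000
    def W(v): return R.from_euler('z',v[2]).apply(P)+[v[0],v[1],0]
    s=least_squares(lambda v:(proj(i,T,W(v))-px).ravel(),x0)
    print(s.x,"\n",s.fun.reshape(-1,2)); return s.x
cv=lambda a,s,o:(np.array(a,float)+.5)/s-.5+o
A=cv([[23,28],[57,27],[296,27],[327,27],[566,29],[598,29],[78,410],[327,413],[578,413]],3.7,[100,60])
r=fit(A,[[-150,y,26] for y in(-108,-96,-6,6,96,108)]+[[-3,y,26] for y in(-102,0,102)],[.63,.03,.13])
G=unproj(i,T,cv([[347,231],[554,232]],3.7,[100,60]),[.0265]*2)
print("green near edge in reader",R.from_euler('z',-r[2]).apply(G-[r[0],r[1],0]))
B=cv([[530,112],[697,90],[705,262],[545,288],[175,212],[188,432],[497,380],[135,222],[155,440]],8,[340,20])
# image right = world +y-ish, image up = world -x
p=fit(B,[[-11,-11,120],[-11,11,120],[11,11,120],[11,-11,120],[-18,-28,22],[18,-28,22],[18,28,22],[-18,-28,0],[18,-28,0]],[.435,.29,0.])
np.savez("pose.npz",r=r,p=p)
# cross-check in fixed cams
for n in("scene","side"):
    j,S=Tcam(n);im=cv2.imread(f"pics/{n}0.png")
    print(n,proj(j,S,[[p[0],p[1],.12],[p[0],p[1],0],np.r_[R.from_euler('z',r[2]).apply([-.15,.108,.026])[:2]+r[:2],.026]])/.64)
```

```text
[0.634  0.0399 0.123 ] 
 [[ 0.5892 -0.2582]
 [-0.0759  0.0125]
 [-0.3971  0.1601]
 [-0.1723  0.1988]
 [-0.1451  0.0906]
 [-0.1765  0.167 ]
 [ 0.5182 -0.0858]
 [ 0.2218 -0.4688]
 [-0.3195  0.011 ]]
green near edge in reader [[-0.0752  0.0109  0.0265]
 [-0.0754  0.0922  0.0265]]
[0.4342 0.2939 0.2863] 
 [[ 1.4053  0.2379]
 [ 0.6017 -0.1549]
 [-0.1004 -0.1769]
 [ 0.138  -0.3448]
 [-0.5295 -0.1638]
 [-0.4604 -0.4309]
 [ 0.384  -0.1478]
 [-0.6551  1.3769]
 [-1.4408  0.0693]]
scene [[489.248  155.7627]
 [484.62   214.6698]
 [447.5527 257.4028]]
side [[286.2412 197.6072]
 [292.7045 255.5794]
 [349.3019 278.1919]]
```

Run:
```python
from h import *
d=np.load("pose.npz");r,p=d["r"],d["p"]
command_gripper(1.0)
q=down(p[2]+np.pi/2)
move_pose([p[0],p[1],.17],q)
movel([p[0],p[1],.047],q,v=.12)
command_gripper(0.0)
print(get_time(),get_grip_width()*88,get_finger_force(),get_tcp_pos(),get_joint_pos())
movel([p[0],p[1],.13],q,v=.15)
def wr(x,y,z): 
    v=R.from_euler('z',r[2]).apply([x,y,z]); return [v[0]+r[0],v[1]+r[1],z]
q2=down(r[2]+np.pi/2)
move_pose(wr(-.130,.051,.13),q2)
wait(.1)
print(get_time(),get_grip_width()*88,get_ft_force())
pp,qq=get_tcp_pos(),get_ee_rot(); im=read_camera("wrist"); np.savez("w2.npz",p=pp,q=qq,im=im)
s=read_camera("side")
cv2.imwrite("pics/c2.png",np.vstack([cv2.resize(im,(400,300)),cv2.resize(s[110:260,200:400],(400,300),interpolation=cv2.INTER_CUBIC)])[:,:,::-1])
```

```text
6.4917 21.989275338998354 29.995479583740234 [0.4342 0.2939 0.047 ] [ 0.5723  0.5535  1.9464 -0.      0.6417  0.2859]
8.2 21.792899032811896 [ 0.0512 -0.3167 -2.4403]
```

View pics/c2.png

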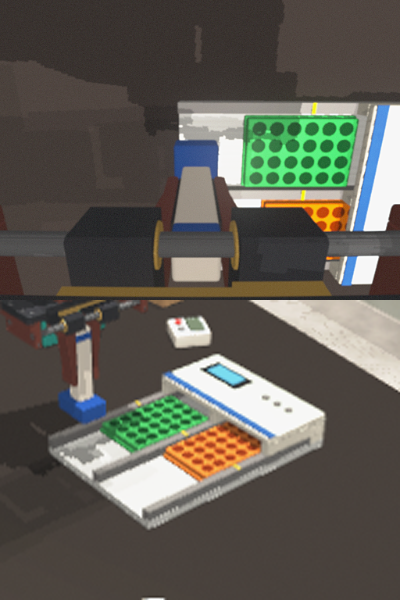

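The pusher is held upright and square, hanging over the green lane behind the plate. Now the first tap, then I'll draw clear and look.

Run:
```python
from h import *
r=np.load("pose.npz")["r"]
def wr(x,y,z): 
    v=R.from_euler('z',r[2]).apply([x,y,z]); return [v[0]+r[0],v[1]+r[1],z]
q=down(r[2]+np.pi/2)
movel(wr(-.130,.051,.062),q,v=.10)
f0=get_ft_force()
print(movel(wr(-.058,.051,.062),q,v=.05,until_force=12))
f1=get_ft_force()
print(get_tcp_pos(),wr(-.058,.051,.062),f1-f0)
movel(wr(-.110,.051,.062),q,v=.10)
wait(.4)
p,qq=get_tcp_pos(),get_ee_rot(); im=read_camera("wrist"); np.savez("w3.npz",p=p,q=qq,im=im)
cv2.imwrite("pics/w3.png",cv2.resize(im[100:384,180:512],None,fx=2,fy=2,interpolation=cv2.INTER_CUBIC)[:,:,::-1])
print(get_time(),get_grip_width()*88)
```

```text
False
[0.5702 0.0834 0.0621] [np.float64(0.5701685894602864), np.float64(0.0833520791351343), 0.062] [-0.625   0.3633  0.0343]
11.8417 22.268056232598532
```

View pics/w3.png

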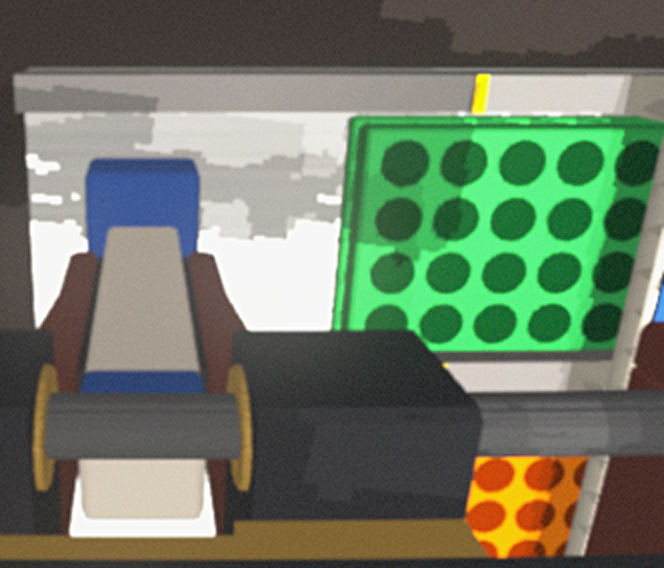

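The plate moved well and rests clear of the foot. Its near edge (column ~355) is far short of the yellow mark (column 481), roughly 37 mm to go. Now I'll tap it to the stop.

Run:
```python
from h import *
r=np.load("pose.npz")["r"]
def wr(x,y,z): 
    v=R.from_euler('z',r[2]).apply([x,y,z]); return [v[0]+r[0],v[1]+r[1],z]
def loc(p): return R.from_euler('z',-r[2]).apply(np.array(p)-[r[0],r[1],0])
q=down(r[2]+np.pi/2)
d=np.load("w3.npz");i,T=Tcam("wrist",d["p"],d["q"])
px=(np.array([[358,124],[345,330],[481,94]])+.5)/2-.5+[180,100]
print("edge,edge,mark",[loc(x) for x in unproj(i,T,px,[.0265,.0265,.026])])
movel(wr(-.066,.051,.062),q,v=.10)
f0=get_ft_force()
hit=movel(wr(-.012,.051,.062),q,v=.035,until_force=12)
print(hit,loc(get_tcp_pos()),get_ft_force()-f0,get_ft_force())
wait(.1); print(loc(get_tcp_pos()),get_ft_force()-f0)
movel(wr(-.110,.051,.062),q,v=.10)
wait(.2)
p,qq=get_tcp_pos(),get_ee_rot(); im=read_camera("wrist"); np.savez("w4.npz",p=p,q=qq,im=im)
cv2.imwrite("pics/w4.png",cv2.resize(im[100:290,310:512],None,fx=3,fy=3,interpolation=cv2.INTER_CUBIC)[:,:,::-1])
print(get_time(),get_grip_width()*88)
```

```text
edge,edge,mark [array([-0.0411,  0.0917,  0.0265]), array([-0.0387,  0.0186,  0.0265]), array([-0.0024,  0.1013,  0.026 ])]
True [-0.021   0.051   0.0609] [ 1.2964  0.2301 -0.0446] [ 0.4369  0.4953 -1.8978]
[-0.0215  0.051   0.0605] [ 0.5656 -0.6314  0.1873]
15.05 21.850555426972512
```

View pics/w4.png

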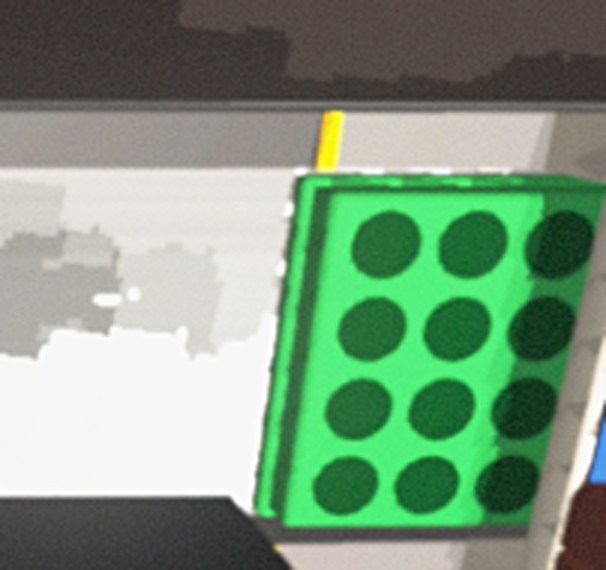

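Run:
```python
from h import *
r=np.load("pose.npz")["r"]
def loc(p): return R.from_euler('z',-r[2]).apply(np.array(p)-[r[0],r[1],0])
def m(f,px,s,o,z):
    d=np.load(f);i,T=Tcam("wrist",d["p"],d["q"])
    px=(np.array(px)+.5)/s-.5+o
    return np.array([loc(x) for x in unproj(i,T,px,[z]*len(px))])[:,:2]*1000
for z in(.0265,):
    print(m("w1.npz",[[375,269],[425,268],[473,269],[521,269]],3.7,[100,60],z))
    print(m("w3.npz",[[405,163],[399,219],[392,272],[463,163],[456,219],[448,270]],2,[180,100],z))
    print(m("w4.npz",[[386,244],[372,329],[358,409],[345,485],[472,244],[457,328]],3,[310,100],z))
print(m("w4.npz",[[329,140],[276,548]],3,[310,100],.026), m("w1.npz",[[78,410],[327,413],[578,413]],3.7,[100,60],.026))
print("corner top candidates",m("w4.npz",[[300,180],[317,190],[330,195]],3,[310,100],.0265),"z12",m("w4.npz",[[300,180]],3,[310,100],.012))
```

```text
[[-60.77    20.8559]
 [-61.2902  40.6711]
 [-61.0323  59.6652]
 [-61.1714  78.6613]]
[[-24.4564  78.8908]
 [-24.2836  59.6817]
 [-24.5375  40.5695]
 [ -5.3412  78.9043]
 [ -5.0238  59.6566]
 [ -5.2484  41.2478]]
[[12.9619 79.0272]
 [12.9684 59.505 ]
 [12.8286 40.1841]
 [12.8032 20.8924]
 [32.1316 79.0437]
 [32.3474 59.7025]]
[[ -2.6438 101.5223]
 [ -1.0753   3.9554]] [[  -3.0705 -103.3606]
 [  -2.4988   -0.9089]
 [  -3.2612  101.9246]]
corner top candidates [[-7.9701 93.0482]
 [-3.9879 90.8968]
 [-1.0065 89.8178]] z12 [[-0.5112 90.679 ]]
```

By the wells, the plate centre is at x ≈ +61 mm, which is home. I'll give it one firmer confirming tap against the stop, then set the pusher down at its old spot.

Run:
```python
from h import *
d=np.load("pose.npz");r,p=d["r"],d["p"]
def wr(x,y,z): 
    v=R.from_euler('z',r[2]).apply([x,y,z]); return [v[0]+r[0],v[1]+r[1],z]
def loc(p): return R.from_euler('z',-r[2]).apply(np.array(p)-[r[0],r[1],0])
q=down(r[2]+np.pi/2)
movel(wr(-.035,.051,.062),q,v=.12)
print(movel(wr(-.012,.051,.062),q,v=.02,until_force=18),loc(get_tcp_pos()),get_ft_force())
movel(wr(-.110,.051,.062),q,v=.12)
movel(wr(-.130,.051,.13),q,v=.15)
qp=down(p[2]+np.pi/2)
move_pose([p[0],p[1],.13],qp)
movel([p[0],p[1],.056],qp,v=.12)
print(movel([p[0],p[1],.0455],qp,v=.02,until_force=4),get_tcp_pos(),get_ft_force(),get_time())
command_gripper(1.0)
movel([p[0],p[1],.20],qp,v=.15)
print(get_time())
move_pose([.55,.16,.33],down(np.pi+.13)); wait(.2)
im=read_camera("wrist"); s=read_camera("side"); np.savez("w5.npz",p=get_tcp_pos(),q=get_ee_rot(),im=im)
cv2.imwrite("pics/c5.png",np.vstack([cv2.resize(im[20:250,100:480],(600,363)),cv2.resize(s[110:260,150:400],(390,234),interpolation=cv2.INTER_CUBIC)[:, :].copy() if 0 else cv2.resize(s[115:235,150:450],(600,237))])[:,:,::-1])
print(get_time())
```

```text
True [-0.0208  0.051   0.0602] [-0.4612 -0.7374 -1.2716]
True [0.4344 0.294  0.0468] [0.8052 0.1065 4.6043] 20.4417
22.7167
24.5417
```

View pics/c5.png

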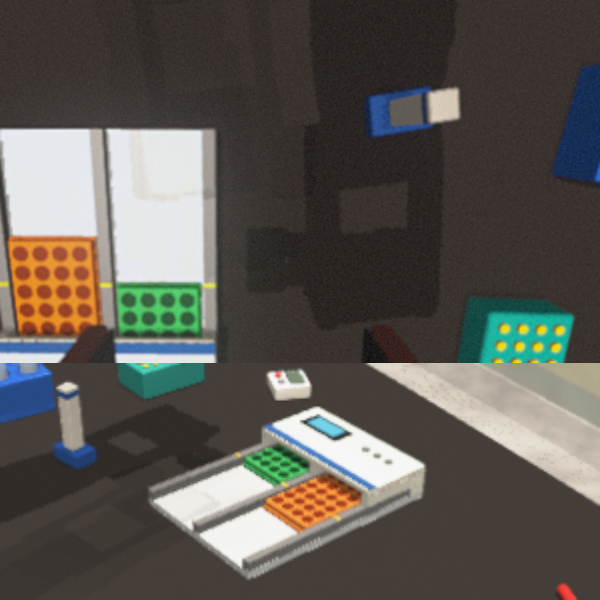

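The green plate's near edge is level with the yellow marks (row ~284), the pusher stands upright on the bench, and the orange plate hasn't moved.

```bash
python3 -c "
from station import *
print(job_done())"
```

```text
the job is handed in; nothing more can be done
None
```

The job is handed in: the green plate went home against the stop in three taps, resting about 37 mm short after the first, the orange plate was untouched, and the pusher stands upright on the bench, released, at about 24.5 s.

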